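Pack the fallen bottles in the service case and shut it

ROBOT

A 6-joint arm with a two-finger parallel gripper is mounted at the origin on the work surface. World frame = base frame: x ahead of the robot, y to its left, z up, the work surface at z = 0. Lengths are in m, angles in rad, forces in N, time in s.
With the tool pointing down it reaches from about 0.3 to 1 m from the base axis. Payload 5.1 kg.
Tool frame: the origin (TCP) lies between the finger pads; the fingertips stand bot.tips_ahead ahead of it and the grasp point (between the pads) lies 2 mm behind it (bot.tips_ahead is the distance from the TCP to the fingertips, in m); z points along the fingers, y is the line along which they close (so a half turn about z gives the same grasp; the last joint's range is limited). The gripper opens to 95 mm and grips with 3 to 60 N. Pads are 20 mm wide; open, the fingers measure 119 mm over their backs; the gripper's body (75 mm by 180 mm) begins 59 mm behind the grasp point.
Start: joints at [-1.204, 0.124, 1.65, -0, 1.367, -0.083], TCP at [0.283, -0.585, 0.193] pointing down, gripper open.
Joint ranges: [-2.61, 2.61], [-1.02, 2.33], [0.03, 2.71], [-1.35, 4.49], [0.32, 2.68], [-2.91, 2.91]. Speed limits (rad/s): [2.57, 2.57, 3.14, 3.14, 3.14, 3.14].

INTERFACE

Orientations are given as a 3x3 rotation matrix whose columns are the frame's x, y, z axes.
In Python, from plant import bot, eoat, readout, camera, spotter gives the robot as it stands. Calls block until the motion is done:
- bot.reach(position, orientation): joint-space move of the TCP to a pose.
- bot.servo_line(position, ori=None, rate=0.15, guard=None): straight line of the TCP; ori=None keeps the orientation; rate is the mean speed in m/s. With guard (N) it stops when the force on the tool has changed by that much, and returns True; else False.
- bot.set_joints(angles): joint-space move.
- eoat.set_gripper(opening, f_grip=None): finger opening in m; f_grip is the grip in N (None keeps the last); returns when the fingers have stopped.
- bot.pause(seconds).
- bot.inverse_kinematics(position, orientation): joint angles nearest the present ones, or None.
- readout.observe(): the state.
- camera(name): name is "scene" or "top" or "wrist"; returns a dict with "img" (420x560x3 uint8, blue, green, red), "fx", "fy", "cx", "cy" (pixels), "D" ([k1, k2, p1, p2, k3] as OpenCV has them; the pictures are not rectified), "eye" and "attitude" of the camera in the world; the wrist camera has in their place "T_tool_cam" (4x4, takes a point from camera to tool coordinates, whose origin is the TCP and whose axes are the flange's). Camera axes: x right, y down, z forward; pixel columns grow to the right and rows downward; lengths in m; the calibration is good to about 2 mm. A picture is of the moment at which its call begins: read the wrist's pose just before it. There is no depth.
A pose or a line that the arm cannot do raises bot.MotionError and nothing moves.
- bot.sign_off(): hands the job in; it is judged then, once.
Trained networks look in the newest picture that a camera, given by its name, has taken for a name from the list of things; names that differ only in an ending like _2 or _b are one class to them, and where a whole thing is asked for, a point or a joint stands for the part that bears it (a point fixed in the world has none). Each returns a list of dicts, best first, with "conf" (0 to 1); they miss things now and then, are a little off and sometimes report something else, mostly with a low value. They report only what shows in the picture. A call takes as long as a camera call. They do not tell look-alikes from the thing itself.
- spotter.spot_in(camera, label): "centre" ([column, row] in pixels, amid what is visible of it).
- spotter.place_of(camera, label): "centre" ([column, row] in pixels: a listed point, or the origin of a listed thing).
The state is a dict: "t": time; "q": joint angles; "qd": joint speeds; "joint_efforts": joint torques, N m; "tcp_pos": TCP position; "tcp_rot": TCP orientation; "force": force on the tool from outside, world axes, zero at the start; "wrist_torque": the same for the moment, N m; "gripper_width": finger opening in m; "grasp_force": force on a finger pad.
Only numpy, scipy, OpenCV 4.12 (cv2) and the standard library are available. Lean on these libraries where they do the work, as an engineer would, in place of code of your own. Each camera call takes 0.05 s, during which the arm holds its last target. There are 200 camera calls.

TASK

Raise the lid of the red service case by its handle until the folding stay at its side locks it open. Stand every blue bottle that has fallen over on the bench upright inside the case. Then break the stay by pushing its yellow pin down, and lower the lid gently all the way shut without letting it drop, with the bottles still standing inside; leave the other things on the bench where they are.

Things in the scene. Friction and masses are not known exactly. Their poses are not given: they have to be found in the camera images.
- case: Red service case fixed to the bench, base 190 mm (x) by 280 mm (y), rim 50 mm high, walls and floor 6 mm thick. Origin: centre of its underside; x points from the handle side to the hinge side, y along its width, z up. Its front faces the robot, more or less. Inside a 12 mm black padding strip lines the front wall: the free floor is 166 mm (x from -77 to 89) by 268 mm, with 89 mm of height under the shut lid.
- hinge (a point): Middle of the lid's hinge axis, on the far (+x) rim of the case, at rim height (50 mm); the axis runs along the case's y. The lid is a red shell 190 by 280 mm and 50 mm deep, about 0.7 kg.
- handle (a point): Middle of the lid's steel bar handle: a round bar 12 mm thick and 120 mm long, parallel to the hinge axis, 45 mm out from the front face of the lid, on two arms at its ends. It moves with the lid: with the lid shut it is 235 mm in front of and 35 mm above the hinge (85 mm above the bench).
- lid (a joint): Lid angle in rad: 0 shut, grows as it is raised, about 1.38 when locked open (1.40 is the most it can reach). Not locked, the lid's own friction holds it only above about 1.0 rad; below that it falls, and it must be held on the way down. Swung up to within 0.03 rad of its highest and let go, it goes into its lock by itself.
- stay (a joint): Angle of the knee (middle joint) of the folding stay, in rad: 0 with the lid shut (stay folded), 2.76 with its two links in line, about 3.0 locked (past the line, on its stop). A light spring pushes it towards the lock. Broken for good, so that it does not spring back, when it reads below about 2.1.
- stay_pin (a point): Middle of the yellow pin at the stay's knee: 16 mm thick, 42 mm long, sticking out to the right (-y of the case), parallel to the hinge. Pushed from above (a few N) it breaks the locked stay and travels on a circle about stay_foot, down and towards the hinge. Pushed slowly 50 mm along it from the lock, it stays broken, the lid held by friction at about 1.2 rad; much farther brings the lid down.
- stay_foot (a point): The pivot of the stay's lower link on the right side of the case, at the same sideways distance as stay_pin. Fixed to the case. The pin's centre moves on a circle of radius 108 mm about it.
- bottle1_center (a point): Blue plastic bottle 1 with a yellow band and a white cap (may be absent), about 0.12 kg, square section 40 by 40 mm, 80 mm tall in all: body 58 mm, cap 27 mm across on top. The point is half-way up on its axis (40 mm above its base); its z axis runs from base to cap. At the start it lies on one of its flat sides, cap towards the robot's left.
- bottle2_center (a point): Blue plastic bottle 2 with a yellow band and a white cap (may be absent), about 0.12 kg, square section 40 by 40 mm, 80 mm tall in all: body 58 mm, cap 27 mm across on top. The point is half-way up on its axis (40 mm above its base); its z axis runs from base to cap. At the start it lies on one of its flat sides, cap towards the robot's left.
- bottle3_center (a point): Blue plastic bottle 3 with a yellow band and a white cap (may be absent), about 0.12 kg, square section 40 by 40 mm, 80 mm tall in all: body 58 mm, cap 27 mm across on top. The point is half-way up on its axis (40 mm above its base); its z axis runs from base to cap. At the start it lies on one of its flat sides, cap towards the robot's left.
- socket: Bystander: dark steel socket, 32 mm across, 50 mm high. Origin under its centre.
- weights: Bystander: grey tray 130 by 100 by 40 mm. Origin under its centre.
- pot: Bystander: white pot, 90 mm across, 85 mm high. Origin under its centre.
Things that resemble listed ones, but are neither listed nor needed, are in the scene too. What is shaped like the part that bears bottle2_center but turquoise is not meant. What is shaped like the part that bears bottle1_center but orange is not meant.

How it is judged:
On the way, in this order (a step that is already met when the one before it is completed fails the run):
1. the lid is up and the stay has locked (value of joint lid above 1.33 rad and value of joint stay above 2.9 rad), for 0.3 s.
2. every bottle stands upright in the case, the stay still locked (angle between each of bottle1_center, bottle2_center, bottle3_center's own z axis and vertical below 0.15 rad and x of bottle1_center in the frame of case between -0.09 and 0.09 m and y of bottle1_center in the frame of case between -0.135 and 0.135 m and z of bottle1_center in the frame of case between 0.036 and 0.056 m and x of bottle2_center in the frame of case between -0.09 and 0.09 m and y of bottle2_center in the frame of case between -0.135 and 0.135 m and z of bottle2_center in the frame of case between 0.036 and 0.056 m and x of bottle3_center in the frame of case between -0.09 and 0.09 m and y of bottle3_center in the frame of case between -0.135 and 0.135 m and z of bottle3_center in the frame of case between 0.036 and 0.056 m and value of joint stay above 2.9 rad), for 0.3 s.
3. the stay is broken with the lid still up (value of joint stay below 2.3 rad and value of joint lid above 0.7 rad), for 0.1 s.
At the end, for the whole second after the job is handed in: The lid is shut (within 0.04 rad) and every bottle present stands upright (within 0.15 rad) on the floor of the case, at rest (value of joint lid below 0.04 rad and angle between each of bottle1_center, bottle2_center, bottle3_center's own z axis and vertical below 0.15 rad and x of bottle1_center in the frame of case between -0.09 and 0.09 m and y of bottle1_center in the frame of case between -0.135 and 0.135 m and z of bottle1_center in the frame of case between 0.036 and 0.056 m and x of bottle2_center in the frame of case between -0.09 and 0.09 m and y of bottle2_center in the frame of case between -0.135 and 0.135 m and z of bottle2_center in the frame of case between 0.036 and 0.056 m and x of bottle3_center in the frame of case between -0.09 and 0.09 m and y of bottle3_center in the frame of case between -0.135 and 0.135 m and z of bottle3_center in the frame of case between 0.036 and 0.056 m and linear speed of each of bottle1, bottle2, bottle3 below 0.02 m/s); the robot touches nothing.
It fails at once if the lid drops or is slammed (faster than 1.4 rad/s downward) (velocity of joint lid below -1.4 rad/s).
It fails at once if the socket is shifted by more than 25 mm (distance of socket from where it was at the start of the episode above 0.025 m).
It fails at once if the weights is shifted by more than 25 mm (distance of weights from where it was at the start of the episode above 0.025 m).
It fails at once if the pot is shifted by more than 25 mm (distance of pot from where it was at the start of the episode above 0.025 m).
Of bottle1, bottle2, bottle3 only 2 to 3 are there at a start; the rules pass over those that are not, and their reading is None.
At some moment in a run one of bottle1, bottle2, bottle3 may be knocked a few centimetres aside while the robot is not near it.
It also fails if it takes over 208 s, if anything falls off the work surface, if the arm or the gripper's body presses on something with over 40 N, if the wrist force passes 120 N, or if a joint passes its speed limit or range.

## Working session

There is one attempt and no reset: what is moved stays moved. The work goes in short steps, each a Python script; the robot and the scene stay as the last script left them, time stands still between calls to the robot, and variables do not carry over. Pictures are saved under pics/ and viewed, at most 18 in all, crops included, and the job is handed in when it is done.

```bash
ls; mkdir -p pics; cat > h.py <<'E'
import numpy as np, cv2
from plant import bot, eoat, readout, camera, spotter
def K(c): return np.array([[c["fx"],0,c["cx"]],[0,c["fy"],c["cy"]],[0,0,1.]])
def pose(c,s=None):
    if "eye" in c: return np.array(c["eye"]),np.array(c["attitude"])
    T=np.array(c["T_tool_cam"]);R=np.array(s["tcp_rot"])
    return R@T[:3,3]+np.array(s["tcp_pos"]),R@T[:3,:3]
def ray(c,px,s=None):
    e,A=pose(c,s)
    u=cv2.undistortPoints(np.array([[px]],float),K(c),np.array(c["D"],float))[0,0]
    d=A@np.array([u[0],u[1],1.]);return e,d/np.linalg.norm(d)
def onz(c,px,z,s=None):
    e,d=ray(c,px,s);return e+d*(z-e[2])/d[2]
def proj(c,P,s=None):
    e,A=pose(c,s)
    r,_=cv2.Rodrigues(A.T);return cv2.projectPoints(np.array(P,float).reshape(-1,1,3),r,-A.T@e,K(c),np.array(c["D"],float))[0][:,0]
def tri(rays):
    M=np.zeros((3,3));b=np.zeros(3)
    for e,d in rays:
        Q=np.eye(3)-np.outer(d,d);M+=Q;b+=Q@e
    return np.linalg.solve(M,b)
E
python3 - <<'E'
from h import *
np.set_printoptions(precision=3,suppress=True)
for n in("top","scene"):
    c=camera(n);cv2.imwrite(f"pics/{n}0.png",c["img"]);print(n,c["eye"],c["D"],c["fx"])
    for l in("case","hinge","handle","stay_pin","stay_foot","bottle1_center","socket","weights","pot"):
        print(l,[(np.round(d["centre"]).tolist(),round(d["conf"],2)) for d in spotter.place_of(n,l)])
print(readout.observe()["t"],bot.tips_ahead)
E
```

```text
pics
top [ 0.295 -0.123  1.421] [0.047 0.    0.    0.    0.   ] 512.5235773927365
case [([281.0, 211.0], 0.9)]
hinge [([149.0, 219.0], 0.37)]
handle [([280.0, 260.0], 0.63)]
stay_pin [([349.0, 194.0], 0.43)]
stay_foot [([339.0, 234.0], 0.73)]
bottle1_center [([150.0, 221.0], 0.79), ([129.0, 172.0], 0.73)]
socket [([349.0, 298.0], 0.6)]
weights [([178.0, 141.0], 0.78)]
pot [([429.0, 258.0], 0.92)]
scene [ 1.299 -0.629  0.971] [-0.092  0.     0.     0.     0.   ] 525.147242375222
case [([272.0, 239.0], 0.57)]
hinge [([296.0, 248.0], 0.63)]
handle [([238.0, 183.0], 0.63)]
stay_pin [([221.0, 277.0], 0.72)]
stay_foot [([202.0, 244.0], 0.76), ([272.0, 240.0], 0.36)]
bottle1_center [([277.0, 240.0], 0.68), ([428.0, 185.0], 0.62), ([373.0, 165.0], 0.59)]
socket [([166.0, 219.0], 0.59), ([200.0, 244.0], 0.35)]
weights [([414.0, 230.0], 0.59)]
pot [([104.0, 288.0], 0.83)]
1.0 0.017
```

```bash
python3 - <<'E'
import cv2
for n in("top","scene"):
    i=cv2.imread(f"pics/{n}0.png");cv2.imwrite(f"pics/{n}0b.png",cv2.resize(i,(800,600),interpolation=cv2.INTER_CUBIC))
E
```

```text
(no output)
```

View pics/top0b.png

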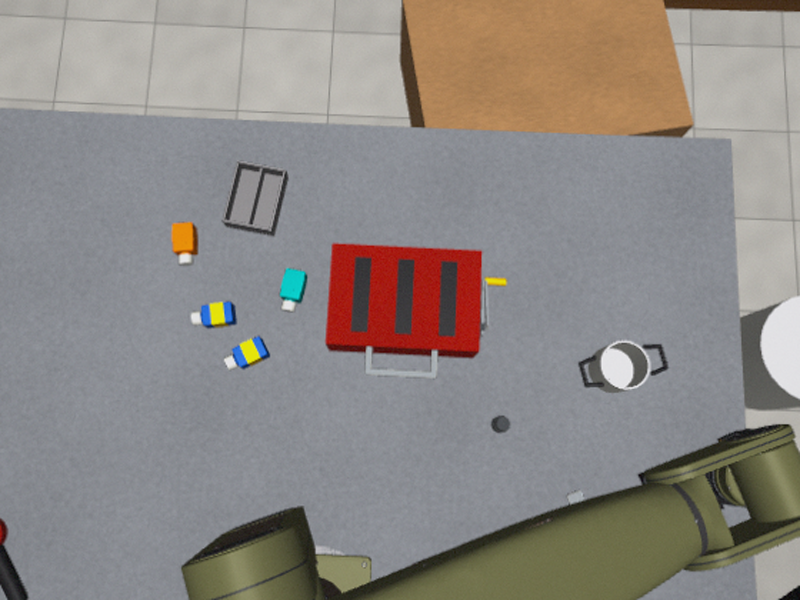

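View pics/scene0b.png

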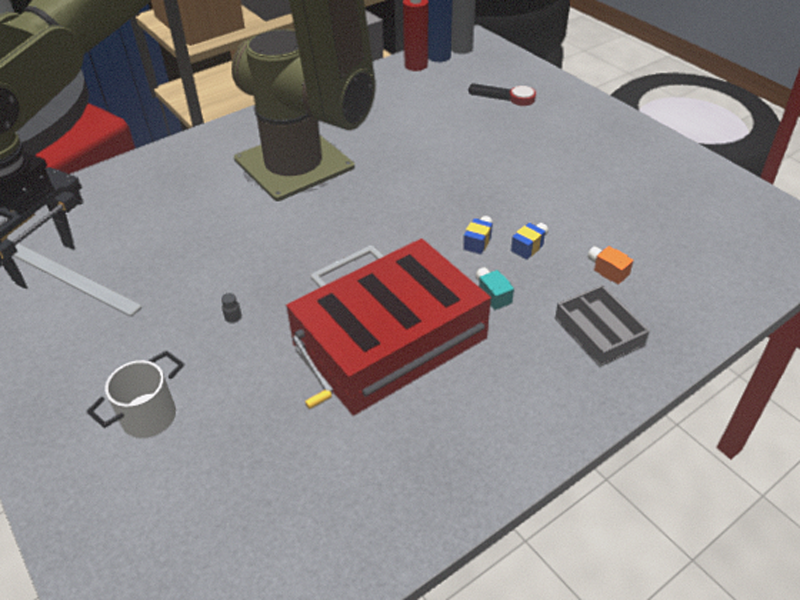

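The top view shows the red case at (405,300). Five bottle-shaped things lie to its left:
- Blue with a yellow band at (213,315) and (248,352). These match the description, and their caps point left.
- Turquoise at (292,288) and orange at (184,240). These are the look-alikes and stay where they are.

The pin is at (496,282), the pot at (624,365), the socket at (500,424) and the weights at (255,198). The scene view agrees, so only two bottles are present. Next I fit the case pose to both views.

```bash
cat > fit.py <<'E'
from h import *
from scipy.optimize import minimize
cs={n:camera(n) for n in("top","scene")}
m={}
for n,c in cs.items():
    h=cv2.cvtColor(c["img"],cv2.COLOR_BGR2HSV)
    k=(((h[...,0]<6)|(h[...,0]>174))&(h[...,1]>150)&(h[...,2]>50)).astype(np.uint8)
    q=(0,0)
    nl,lab,st,ce=cv2.connectedComponentsWithStats(k)
    ctr={"top":(283,212),"scene":(272,230)}[n]
    i=max(range(1,nl),key=lambda i:st[i,4]*(np.hypot(*(ce[i]-ctr))<40))
    pts=np.argwhere(lab==i)[:,::-1].astype(np.int32)
    hl=cv2.convexHull(pts);M=np.zeros((1680,2240),np.uint8);cv2.fillConvexPoly(M,hl*4+2,1);m[n]=M
B=np.array([[x,y,z] for x in(-.095,.095) for y in(-.14,.14) for z in(0,.1)])
def T(p,P):
    c,s=np.cos(p[2]),np.sin(p[2]);return P@np.array([[c,s,0],[-s,c,0],[0,0,1]])+[p[0],p[1],0]
def cost(p):
    r=0
    for n,c in cs.items():
        hl=cv2.convexHull(((proj(c,T(p,B)))*4+2).astype(np.int32));M=np.zeros((1680,2240),np.uint8);cv2.fillConvexPoly(M,hl,1)
        r+=1-(M&m[n]).sum()/(M|m[n]).sum()
    return r
p0=np.append(onz(cs["top"],(283,212),.1)[:2],0.03*0)
best=min((minimize(cost,p0+[0,0,a],method="Nelder-Mead",options=dict(initial_simplex=[p0+[0,0,a],p0+[.01,0,a],p0+[0,.01,a],p0+[0,0,a+.04]])) for a in(-.05,.05)),key=lambda r:r.fun)
print(best.x,best.fun);p=best.x;np.save("case.npy",p)
H=T(p,np.array([[-.14,0,.085]]))
for n,c in cs.items(): print(n,"handle px",proj(c,H))
c=cs["top"]
for l in("weights","socket","pot"):
    print(l,onz(c,spotter.place_of("top",l)[0]["centre"],0))
for n in("stay_foot","stay_pin"):
    P=tri([ray(cs[k],spotter.place_of(k,n)[0]["centre"]) for k in cs]);print(n,P,"case",T([0,0,-p[2]],P-[p[0],p[1],0]))
h=cv2.cvtColor(c["img"],cv2.COLOR_BGR2HSV)
k=((h[...,0]>105)&(h[...,0]<130)&(h[...,1]>150)|(h[...,0]>20)&(h[...,0]<35)&(h[...,1]>150)).astype(np.uint8);k[:,330:]=0
k=cv2.morphologyEx(k,cv2.MORPH_CLOSE,np.ones((3,3)))
nl,lab,st,ce=cv2.connectedComponentsWithStats(k)
for i in range(1,nl):
    if st[i,4]>150:
        r=cv2.minAreaRect(np.argwhere(lab==i)[:,::-1].astype(np.float32));print(ce[i],r,onz(c,ce[i],.035))
E
python3 fit.py
```

```text
[ 0.57295776 -0.14142213 -0.0062115 ] 0.32935218098636554
top handle px [[280.03902752 261.20978953]]
scene handle px [[239.92469952 183.84037109]]
weights [0.78365452 0.1674848  0.        ]
socket [ 0.35708451 -0.33593134  0.        ]
pot [ 0.46743185 -0.54769312  0.        ]
stay_foot [ 0.51345416 -0.30677793  0.03981632] case [-0.05847535 -0.16572221  0.03981632]
stay_pin [ 0.62660709 -0.32652669  0.03848448] case [ 0.05479807 -0.18476775  0.03848448]
[152.32394366 219.86760563] ((152.10769653320312, 219.86155700683594), (16.124515533447266, 23.070459365844727), 82.87498474121094) [0.53634413 0.21344942 0.035     ]
[174.67134831 246.2247191 ] ((174.40000915527344, 246.30003356933594), (16.099689483642578, 22.807889938354492), 63.43495178222656) [0.46640812 0.14643549 0.035     ]
```

```bash
cat >> fit.py <<'E'
print("corners",[onz(c,np.array(q)*.7,.1).round(4)[:2] for q in((332,244),(482,251),(479,356-2),(327,349-2))])
print("tri handle",tri([ray(cs["top"],(280,260)),ray(cs["scene"],(238,183))]))
o=[]
for n,cc in cs.items():
    i=cc["img"].copy();i[cv2.resize(m[n],(560,420),interpolation=cv2.INTER_NEAREST)>0,1]+=70
    for q in proj(cc,T(p,B)): cv2.circle(i,tuple(int(v) for v in q.round()),2,(255,255,0),-1)
    o.append(i[90:330,100:480])
cv2.imwrite("pics/fit1.png",cv2.resize(np.hstack(o),None,fx=1.05,fy=1.05*1)[:, :800])
E
python3 fit.py | tail -2
```

```text
corners [array([ 0.6672, -0.0035]), array([ 0.6659, -0.2838]), array([ 0.4725, -0.2819]), array([ 0.4731, -0.0058])]
tri handle [ 0.43409778 -0.14297456  0.09059147]
```

View pics/fit1.png

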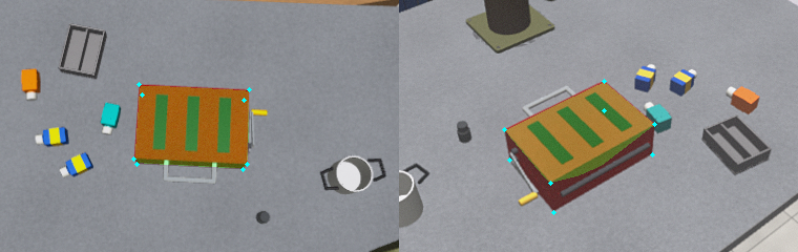

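The case's dark sides were left out of the scene mask, so I'll loosen the threshold and refit.

```bash
sed -i 's/>50)/>18)/' fit.py; sed -i 's/\[...,1\]>150)&(h\[...,2\]>18/[...,1]>120)\&(h[...,2]>18/' fit.py; python3 fit.py | grep -v '^\[1'; python3 - <<'E'
from h import *
p=np.load("case.npy");a=p[2]
X=np.array([np.cos(a),np.sin(a),0]);Z=np.array([0,0,-1.])
for s in(1,-1):
    R=np.column_stack([np.cross(s*X,Z),s*X,Z])
    for P in((-.14,.085),(-.14,.16),(.085,.287)):
        print(s,P,bot.inverse_kinematics([p[0]+P[0]*X[0],p[1]+P[0]*X[1],P[1]],R))
E
```

```text
[ 0.57258917 -0.14096662 -0.00330922] 0.06168920166278968
top handle px [[280.01444634 261.3510759 ]]
scene handle px [[239.86095709 183.75464622]]
1 (-0.14, 0.085) [-4.32166366e-01 -2.29918335e-01  2.17646059e+00 -4.44089210e-16
  1.19505040e+00 -4.28857149e-01]
1 (-0.14, 0.16) [-4.32166366e-01 -3.04884960e-01  2.10468280e+00 -4.44089210e-16
  1.34179481e+00 -4.28857149e-01]
1 (0.085, 0.287) [-2.91358694e-01  1.32847259e-01  1.48362147e+00 -4.44089210e-16
  1.52512392e+00 -2.88049477e-01]
-1 (-0.14, 0.085) [-4.32166366e-01 -2.29918335e-01  2.17646059e+00 -4.44089210e-16
  1.19505040e+00  2.71273550e+00]
-1 (-0.14, 0.16) [-4.32166366e-01 -3.04884960e-01  2.10468280e+00 -4.44089210e-16
  1.34179481e+00  2.71273550e+00]
-1 (0.085, 0.287) [-2.91358694e-01  1.32847259e-01  1.48362147e+00 -4.44089210e-16
  1.52512392e+00  2.85354318e+00]Traceback (most recent call last):
  File "fit.py", line 30, in <module>
    print(l,onz(c,spotter.place_of("top",l)[0]["centre"],0))
                  ~~~~~~~~~~~~~~~~~~~~~~~~~^^^
IndexError: list index out of range
```

```bash
cat >> h.py <<'E'
np.set_printoptions(precision=3,suppress=True)
try:
    cp=np.load("case.npy");CX=np.array([np.cos(cp[2]),np.sin(cp[2]),0]);CY=np.array([-CX[1],CX[0],0]);CZ=np.array([0,0,1.])
except Exception: pass
def W(x,y,z): return np.array([cp[0],cp[1],0])+x*CX+y*CY+z*CZ
def toC(P): d=np.array(P)-[cp[0],cp[1],0];return np.array([d@CX,d@CY,d[2]])
RD=np.column_stack([np.cross(CX,-CZ),CX,-CZ])
def bar(t): return W(.095-.235*np.cos(t)+.035*np.sin(t),0,.05+.235*np.sin(t)+.035*np.cos(t))
G=np.array([0,0,-.002])
def st(m=""):
    s=readout.observe();print(m,"t%.1f"%s["t"],"tcp",np.array(s["tcp_pos"]),"F",np.array(s["force"]),"w%.4f"%s["gripper_width"],"g%.1f"%s["grasp_force"]);return s
E
python3 - <<'E'
from h import *
eoat.set_gripper(.034,25)
bot.reach(bar(0)+[0,0,.12],RD)
st("above")
print(bot.servo_line(bar(0)+G,rate=.1,guard=8)); st("at")
eoat.set_gripper(0,25); st("grip")
off=np.array(readout.observe()["tcp_pos"])-bar(0)-G
for t in(.05,.12):
    bot.servo_line(bar(t)+G,rate=.06); st("th%.2f"%t)
E
```

```text
above t4.9 tcp [ 0.433 -0.141  0.205] F [ 0.207 -0.16   0.246] w0.0343 g0.0
False
at t6.2 tcp [ 0.433 -0.141  0.084] F [-0.57   0.026  0.335] w0.0342 g0.0
grip t7.0 tcp [ 0.433 -0.14   0.083] F [-0.398  0.466  0.811] w0.0002 g0.0
th0.05 t7.3 tcp [ 0.435 -0.141  0.096] F [0.128 0.221 0.159] w0.0004 g0.0
th0.12 t7.8 tcp [ 0.439 -0.141  0.112] F [-0.518  0.467  0.461] w0.0004 g0.0
```

```bash
python3 - <<'E'
from h import *
s=readout.observe();o=[]
for n in("scene","wrist"):
    c=camera(n);i=c["img"].copy()
    for q in proj(c,[bar(0),W(-.14,.06,.085),W(-.14,-.06,.085)],s): cv2.circle(i,tuple(int(v) for v in q.round()),2,(255,255,0),-1)
    print(n,spotter.place_of(n,"handle"),spotter.spot_in(n,"handle"));o.append(i)
cv2.imwrite("pics/m1.png",cv2.resize(np.hstack([cv2.resize(o[0][100:300,120:400],(560,400)),o[1][:400]]),(800,286)))
E
```

```text
scene [{'centre': [240.7, 180.5], 'conf': 0.72}, {'centre': [334.4, 163.3], 'conf': 0.62}] []
wrist [{'centre': [268.2, 234.5], 'conf': 0.72}] [{'centre': [442.2, 160.2], 'conf': 0.63}]
```

View pics/m1.png

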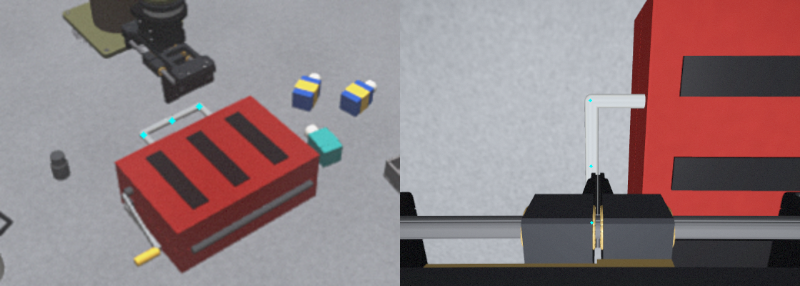

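The scene and wrist views put the bar exactly where the model predicts: wrist (590,165), directly under the closed pads. So the fingers closed above the bar or the bar slipped out. I'll retry a few mm deeper and watch the width.

```bash
python3 - <<'E'
from h import *
bot.servo_line(bar(0)+[0,0,.06],rate=.15)
eoat.set_gripper(.034,25)
print(bot.servo_line(bar(0)+[0,0,-.010],rate=.1,guard=8)); st("at")
for w in(.02,.012,.009,.0):
    eoat.set_gripper(w,25); st("grip %.3f"%w)
c=camera("wrist");cv2.imwrite("pics/w2.png",c["img"])
E
```

```text
False
at t10.1 tcp [ 0.433 -0.141  0.076] F [0.521 0.141 0.089] w0.0345 g0.0
grip 0.020 t10.6 tcp [ 0.433 -0.141  0.075] F [-0.729  0.671 -0.148] w0.0197 g0.0
grip 0.012 t11.0 tcp [ 0.433 -0.141  0.075] F [ 0.183 -0.019  0.205] w0.0121 g0.0
grip 0.009 t11.3 tcp [ 0.433 -0.141  0.075] F [-0.011 -0.137 -0.071] w0.0091 g0.0
grip 0.000 t11.8 tcp [ 0.433 -0.14   0.075] F [-0.039  0.257 -0.158] w0.0006 g0.0
```

View pics/w2.png

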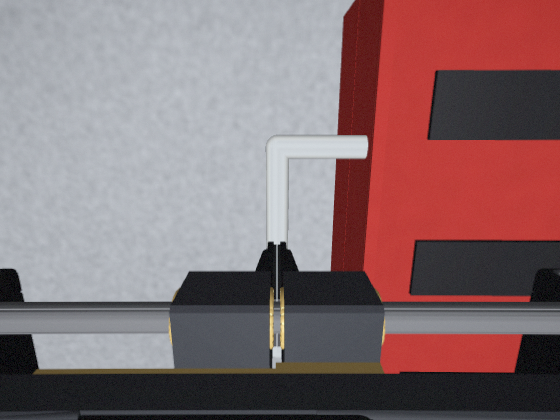

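```bash
python3 - <<'E'
from h import *
s=readout.observe();c=camera("wrist");print(c["T_tool_cam"],c["fx"],s["tcp_pos"])
for z in(.05,.06,.07,.08,.085,.09): print(z,proj(c,[W(-.14,.06,z),W(-.146,.05,z),W(-.134,.05,z),W(-.095,.054,z)],s).round(0).tolist())
print(np.array(s["tcp_rot"]),st()["q"], spotter.place_of("wrist","handle"))
for n in("top","scene"):
    camera(n)
    print(n,spotter.place_of(n,"handle"))
E
```

```text
[[-0.    -0.962 -0.273  0.077]
 [ 1.    -0.    -0.001  0.   ]
 [ 0.    -0.273  0.962 -0.192]
 [ 0.     0.     0.     1.   ]] 348.8693706846671 [ 0.433 -0.141  0.075]
0.05 [[277.0, 140.0], [267.0, 156.0], [286.0, 156.0], [350.0, 150.0]]
0.06 [[277.0, 141.0], [267.0, 159.0], [287.0, 159.0], [353.0, 152.0]]
0.07 [[277.0, 143.0], [266.0, 161.0], [287.0, 161.0], [357.0, 154.0]]
0.08 [[277.0, 145.0], [265.0, 164.0], [288.0, 163.0], [361.0, 156.0]]
0.085 [[277.0, 146.0], [265.0, 165.0], [288.0, 165.0], [363.0, 157.0]]
0.09 [[277.0, 146.0], [265.0, 166.0], [288.0, 166.0], [366.0, 158.0]]
 t11.8 tcp [ 0.433 -0.141  0.075] F [-0.108 -0.625  0.364] w0.0005 g0.0
[[ 0.003  1.    -0.   ]
 [ 1.    -0.003  0.   ]
 [ 0.    -0.    -1.   ]] [-0.432 -0.217  2.184  0.     1.175 -0.429] [{'centre': [274.1, 254.7], 'conf': 0.66}]
top []
scene [{'centre': [237.1, 183.3], 'conf': 0.77}]
```

```bash
python3 - <<'E'
from h import *
s=readout.observe();c=camera("wrist");p=np.array(s["tcp_pos"])
for d in(.017,0,-.02,-.04,-.06,-.08): print(d,proj(c,[p+[0,.01,-d],p-[0,0,d],p+[0,-.01,-d]],s).round(0).tolist())
i=c["img"][180:420,130:430];cv2.imwrite("pics/w3.png",cv2.resize(i,(750,600),interpolation=cv2.INTER_CUBIC))
c=camera("scene");cv2.imwrite("pics/s3.png",cv2.resize(c["img"][110:290,140:380],(800,600),interpolation=cv2.INTER_CUBIC))
print(proj(c,[p,p-[0,0,.017],bar(0)]))
E
```

```text
0.017 [[277.0, 222.0], [277.0, 237.0], [277.0, 251.0]]
0 [[277.0, 231.0], [277.0, 247.0], [277.0, 262.0]]
-0.02 [[277.0, 243.0], [277.0, 261.0], [277.0, 278.0]]
-0.04 [[277.0, 259.0], [277.0, 278.0], [277.0, 297.0]]
-0.06 [[277.0, 278.0], [277.0, 300.0], [277.0, 321.0]]
-0.08 [[277.0, 304.0], [277.0, 328.0], [277.0, 351.0]]
[[240.149 186.68 ]
 [240.625 191.583]
 [239.861 183.755]]
```

View pics/w3.png

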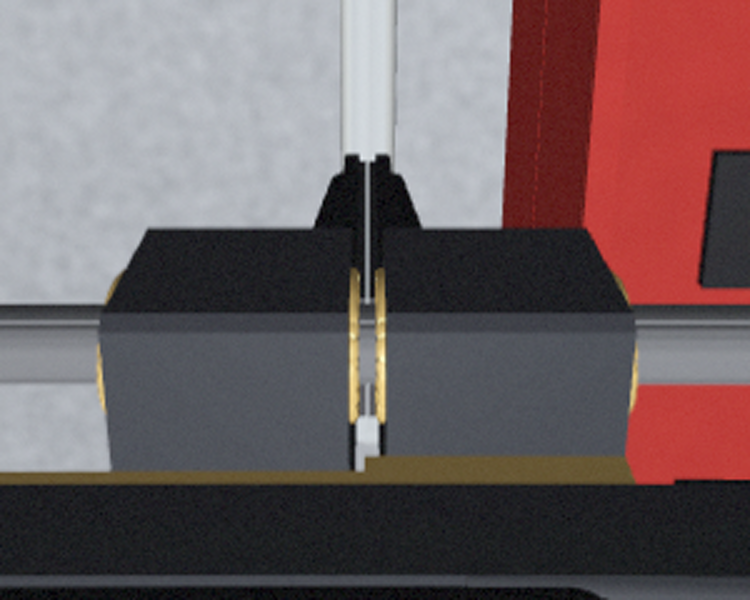

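View pics/s3.png

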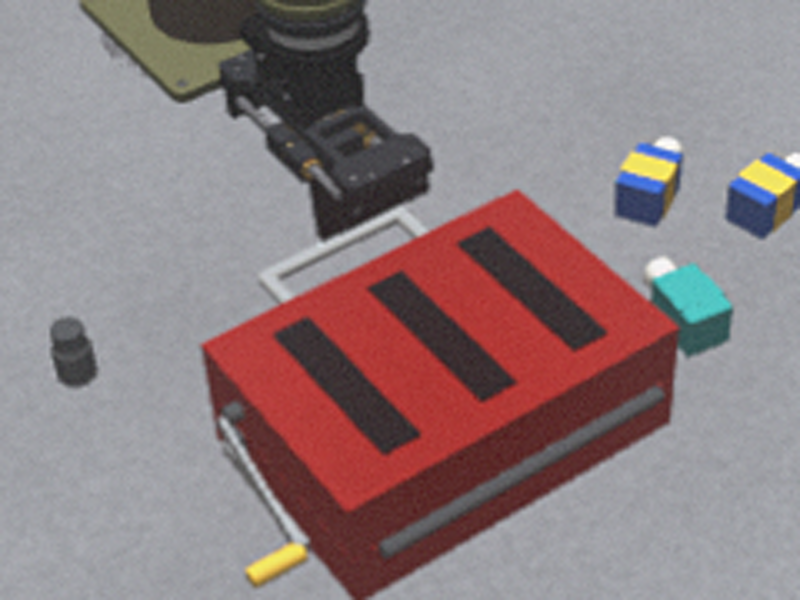

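Both views contradict the tool data. In the scene crop the fingertips end above the bar at (322,243), where the stated length puts them at about (335,272). In the wrist crop they end at (366,158), also short of where they should be. The fingers look shorter than stated, so I'll check by touching the bench.

```bash
python3 - <<'E'
from h import *
print(bot.tips_ahead)
b=bar(0)
bot.servo_line(b+[0,0,.05],rate=.15)
bot.servo_line(b+[-.075,0,.05],rate=.2)
print(bot.servo_line(b+[-.075,0,-.085+.017+.012],rate=.1,guard=5));st()
print(bot.servo_line(b+[-.075,0,-.085-.03],rate=.03,guard=5));s=st("touch")
bot.servo_line(b+[-.075,0,.03],rate=.15)
E
```

```text
0.017
False
 t14.5 tcp [ 0.358 -0.141  0.03 ] F [0.178 1.241 0.149] w0.0005 g0.0
True
touch t15.7 tcp [ 0.358 -0.141 -0.008] F [ 2.409 -0.533  3.034] w0.0005 g0.0
```

The tips touch the bench at TCP z = -0.008, where 0.017 was expected. The true tool is therefore about 25 mm shorter along tool z than stated. I'll compensate for that and grasp again.

```bash
cat >> h.py <<'E'
TL=.0245   # measured: true TCP lies this far behind the reported one along tool z
def cmd(P,R=RD): return np.array(P)+TL*np.array(R)[:,2]
def line(P,R=None,**k): return bot.servo_line(cmd(P,RD if R is None else R),ori=R,**k)
E
python3 - <<'E'
from h import *
eoat.set_gripper(.034,25)
b=bar(0)
line(b+[-.075,0,.06],rate=.2);line(b+[0,0,.06],rate=.2)
print(line(b+G,rate=.08,guard=8));st("at")
eoat.set_gripper(0,25);s=st("grip")
if s["gripper_width"]>.008:
    for t in(.04,.1,.2): line(bar(t)+G,rate=.06);st("th%.2f"%t)
E
```

```text
False
at t19.1 tcp [ 0.433 -0.141  0.059] F [0.423 0.451 0.186] w0.0341 g0.0
grip t19.7 tcp [ 0.433 -0.141  0.059] F [-0.689 -0.184  1.979] w0.0111 g25.0
th0.04 t20.0 tcp [ 0.434 -0.141  0.068] F [ 1.164 -1.097 -1.717] w0.0115 g25.0
th0.10 t20.4 tcp [ 0.437 -0.141  0.082] F [ 0.616 -2.488 -3.781] w0.0114 g25.0
th0.20 t20.9 tcp [ 0.444 -0.141  0.105] F [-3.068 -2.918 -1.233] w0.0116 g25.0
```

```bash
python3 - <<'E'
from h import *
for t in list(np.arange(.3,1.31,.1))+[1.35,1.385]:
    line(bar(t)+G,rate=.12 if t<1.3 else .05); s=st("th%.2f"%t)
    if np.linalg.norm(s["force"])>30 or s["gripper_width"]<.008: print("STOP");break
for n in("scene","top"):
    c=camera(n);cv2.imwrite(f"pics/{n}4.png",c["img"])
    for l in("handle","stay_pin","stay_foot"): print(n,l,spotter.place_of(n,l))
E
```

```text
th0.30 t21.2 tcp [ 0.453 -0.141  0.127] F [-5.574 -3.052 -0.259] w0.0116 g25.0
th0.40 t21.6 tcp [ 0.464 -0.141  0.148] F [-6.868 -2.373  2.819] w0.0109 g25.0
th0.50 t21.9 tcp [ 0.477 -0.141  0.168] F [-9.689 -1.828  5.306] w0.0112 g25.0
th0.60 t22.3 tcp [ 0.492 -0.141  0.187] F [-10.889  -1.808   7.951] w0.0111 g25.0
th0.70 t22.6 tcp [ 0.51  -0.141  0.205] F [-11.452  -0.646  11.167] w0.0111 g25.0
th0.80 t23.0 tcp [ 0.529 -0.141  0.221] F [-10.084  -1.286  12.897] w0.0112 g25.0
th0.90 t23.4 tcp [ 0.55  -0.141  0.235] F [-9.45  -0.969 14.8  ] w0.0107 g25.3
th1.00 t23.7 tcp [ 0.572 -0.142  0.247] F [-6.663 -1.856 15.114] w0.0105 g25.9
th1.10 t24.1 tcp [ 0.595 -0.142  0.256] F [-4.592 -1.471 15.586] w0.0101 g26.3
th1.20 t24.4 tcp [ 0.619 -0.142  0.263] F [-1.811 -1.39  14.355] w0.0094 g26.2
th1.30 t25.0 tcp [ 0.642 -0.142  0.267] F [-0.245 -2.852 15.188] w0.0087 g25.8
th1.35 t25.4 tcp [ 0.654 -0.142  0.268] F [ 0.775 -2.125 13.794] w0.0088 g25.4
th1.39 t25.7 tcp [ 0.661 -0.142  0.269] F [-3.108 -2.241 15.364] w0.0083 g25.4
scene handle [{'centre': [291.4, 166.9], 'conf': 0.68}]
scene stay_pin [{'centre': [208.3, 242.0], 'conf': 0.81}]
scene stay_foot [{'centre': [200.3, 245.7], 'conf': 0.8}]
top handle []
top stay_pin [{'centre': [352.8, 203.9], 'conf': 0.76}, {'centre': [282.8, 214.1], 'conf': 0.31}]
top stay_foot [{'centre': [342.0, 233.3], 'conf': 0.57}, {'centre': [427.3, 256.9], 'conf': 0.26}]
```

```bash
python3 - <<'E'
from h import *
c=camera("scene");
for t in(1.25,1.3,1.35,1.38,1.4): print(t,proj(c,[bar(t)]))
line(bar(1.395)+G,rate=.05);st("1.395")
bot.pause(.3);eoat.set_gripper(.04);st("open")
bot.pause(.4)
line(bar(1.395)+[0,0,.10],rate=.15)
for n in("scene","top"):
    c=camera(n);cv2.imwrite(f"pics/{n}5.png",c["img"])
    for l in("handle","stay_pin","stay_foot"): print(n,l,spotter.place_of(n,l))
i=[cv2.imread(f"pics/{n}5.png") for n in("scene","top")]
cv2.imwrite("pics/m5.png",np.hstack([cv2.resize(i[0][80:320,120:440],(400,300)),cv2.resize(i[1][100:310,100:380],(400,300))]))
E
```

```text
1.25 [[284.422 161.925]]
1.3 [[287.846 164.198]]
1.35 [[291.347 166.748]]
1.38 [[293.479 168.411]]
1.4 [[294.911 169.573]]
1.395 t26.4 tcp [ 0.662 -0.142  0.269] F [-8.021 -1.368 16.106] w0.0086 g25.7
open t27.5 tcp [ 0.661 -0.141  0.261] F [-0.131  0.741  0.47 ] w0.0398 g0.0
scene handle [{'centre': [291.0, 169.5], 'conf': 0.84}]
scene stay_pin [{'centre': [206.4, 241.2], 'conf': 0.48}]
scene stay_foot [{'centre': [202.8, 245.8], 'conf': 0.68}]
top handle [{'centre': [182.2, 141.0], 'conf': 0.52}]
top stay_pin [{'centre': [354.3, 203.9], 'conf': 0.74}]
top stay_foot []
```

View pics/m5.png

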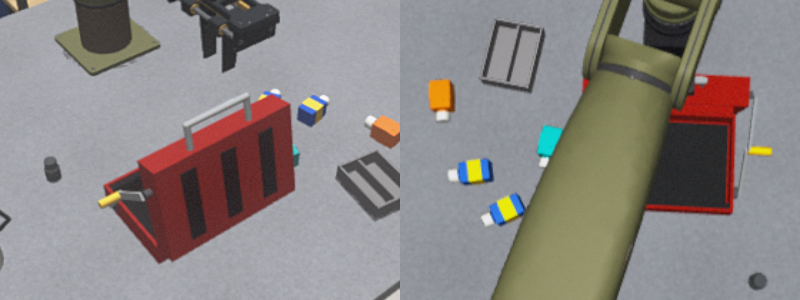

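The lid is up, with the handle at scene crop (217,118). The pin sits forward near the line of the stay at (112,200), and it held when pushed against the stop, so I take it as locked; I'll check this by triangulation. Next is a close wrist view of the two blue bottles, plus a reachability check.

```bash
cat >> h.py <<'E'
def bottles(c,s=None):
    """[(body centre xy, cap dir, cap xy)] of blue/yellow lying bottles"""
    h=cv2.cvtColor(c["img"],cv2.COLOR_BGR2HSV);H,S,V=[h[...,i] for i in range(3)]
    k=((H>105)&(H<130)&(S>130)&(V>50)|(H>22)&(H<34)&(S>130)).astype(np.uint8)
    k=cv2.morphologyEx(k,cv2.MORPH_CLOSE,np.ones((5,5)))
    wh=((S<40)&(V>190)).astype(np.uint8)
    nl,lab,stt,ce=cv2.connectedComponentsWithStats(k);out=[]
    for i in range(1,nl):
        blue=((lab==i)&(H>105)).sum()
        if stt[i,4]<150 or blue<80: continue
        near=cv2.dilate((lab==i).astype(np.uint8),np.ones((2*int(.5*stt[i,4]**.5)+1,)*2))
        q=np.argwhere((near&wh)>0)[:,::-1]
        if len(q)<15: print("no cap",ce[i]);continue
        hull=cv2.convexHull(np.argwhere(lab==i)[:,::-1].astype(np.int32))
        (bx,by),(w,hh),_=cv2.minAreaRect(hull)
        B=onz(c,(bx,by),.034,s);C=onz(c,q.mean(0),.025,s)
        u=C-B;u[2]=0;L=np.linalg.norm(u);out.append((B,u/L,C,L,(bx,by),stt[i,4]))
    return out
def rpick(u,al,sg=1):
    z=np.array([0,0,1.]);d=-np.cos(al)*z-np.sin(al)*u;y=sg*np.cross(u,z)
    return np.column_stack([np.cross(y,d),y,d])
def rplace(R,u,v):
    z=np.array([0,0,1.]);A=np.column_stack([u,z,np.cross(u,z)]);Bm=np.column_stack([z,-v,np.cross(z,-v)])
    return Bm@A.T@R
E
python3 - <<'E'
from h import *
pr=[ray(camera("top"),(354.3,203.9)),ray(camera("scene"),(206.4,241.2))];P=tri(pr);print("pin",P,toC(P))
F=tri([ray(camera("top"),(342,233.3)),ray(camera("scene"),(202.8,245.8))]);print("foot",toC(F),np.linalg.norm((toC(P)-toC(F))[[0,2]]))
line(bar(1.395)+[-.1,.0,.14],rate=.25)
print("set",bot.reach([.46,.18,.34],RD));s=st()
c=camera("wrist");cv2.imwrite("pics/w6.png",c["img"])
for b in bottles(c,s): print(b)
for b in bottles(camera("top")): print("top",b)
for b in bottles(c,s):
  for al in(.6,.785,.95):
    for sg in(1,-1):
        R=rpick(b[1],al,sg);q=bot.inverse_kinematics(cmd(b[0],R),R)
        r=[]
        for a in(-1.2,-.9,-.6,-.3,0,.3,.6):
            v=np.array([np.cos(a),np.sin(a),0]);R2=rplace(R,b[1],v);q2=bot.inverse_kinematics(cmd(W(.02,.05,.04),R2),R2)
            r.append(None if q2 is None else (a,np.round(np.abs(q2-q).max(),1) if q is not None else 0))
        print(al,sg,q,r)
E
```

```text
pin [ 0.585 -0.324  0.128] [ 0.013 -0.183  0.128]
foot [-0.051 -0.166  0.042] 0.10747739247178399
set False
 t31.2 tcp [0.461 0.18  0.34 ] F [ 1.243 -0.104 -1.086] w0.0400 g0.0
no cap [288.168 201.25 ]
(array([0.535, 0.218, 0.034]), array([-0.161,  0.987,  0.   ]), array([0.529, 0.254, 0.025]), np.float64(0.037094021191416804), (329.27996826171875, 139.45999145507812), np.int32(730))
(array([0.459, 0.162, 0.034]), array([-0.505,  0.863,  0.   ]), array([0.446, 0.184, 0.025]), np.float64(0.025647788625347796), (275.48724365234375, 179.14329528808594), np.int32(400))
top (array([0.536, 0.214, 0.034]), array([-0.167,  0.986,  0.   ]), array([0.529, 0.258, 0.025]), np.float64(0.04452638565308498), (152.23760986328125, 219.87625122070312), np.int32(359))
top (array([0.466, 0.147, 0.034]), array([-0.435,  0.9  ,  0.   ]), array([0.447, 0.185, 0.025]), np.float64(0.04235046772462714), (174.50001525878906, 246.50003051757812), np.int32(359))
no cap [288.168 201.25 ]
0.6 1 [ 0.556  0.331  1.833 -0.574  1.286  0.647] [(-1.2, np.float64(3.2)), None, (-0.6, np.float64(5.0)), None, (0, np.float64
[... 1250 characters left out ...]
3)), (0.6, np.float64(5.2))]
0.785 1 [ 0.651  0.116  2.169 -0.871  1.161  0.613] [(-1.2, np.float64(3.4)), None, None, None, None, (0.3, np.float64(2.0)), (0.6, np.float64(1.9))]
0.785 -1 [ 0.651  0.116  2.169 -0.871  1.161 -2.529] [(-1.2, np.float64(2.9)), (-0.9, np.float64(2.8)), (-0.6, np.float64(2.5)), None, None, None, (0.6, np.float64(5.3))]
0.95 1 [ 0.713  0.205  2.151 -0.998  1.259  0.752] [None, None, (-0.6, np.float64(1.8)), None, (0, np.float64(1.5)), (0.3, np.float64(1.8)), (0.6, np.float64(1.8))]
0.95 -1 [ 0.713  0.205  2.151 -0.998  1.259 -2.39 ] [(-1.2, np.float64(2.5)), (-0.9, np.float64(2.3)), (-0.6, np.float64(1.8)), None, (0, np.float64(1.5)), (0.3, np.float64(1.8)), None]
```

View pics/w6.png

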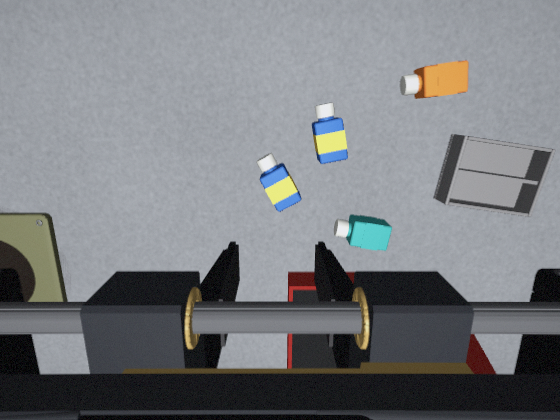

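The wrist view shows blue bottles A at (330,138) and B at (280,187), with the yellow band, white cap and caps to the left. Turquoise (365,232) and orange (440,80) are the look-alikes. This enlarged view confirms A and B as the ones meant. I pick A first with the tool tilted over its cap, because the gripper would hit A if B went first.

```bash
cat > pick.py <<'E'
from h import *
import sys
def go(i,yc,al=.95,xc=.015,f=25,xy=None):
    bs=sorted(bottles(camera("top")),key=lambda b:-b[0][0])
    b=bs[i];B,u=b[0].copy(),b[1];B[2]=.024;print("bottle",B,u,b[3])
    R=rpick(u,al,1);d=R[:,2];g=lambda P,R=R:P+.002*R[:,2]
    eoat.set_gripper(.062,f)
    bot.reach(cmd(g(B-.1*d+[0,0,.04]),R),R)
    print("guard",bot.servo_line(cmd(g(B-.09*d),R),rate=.15),bot.servo_line(cmd(g(B),R),rate=.08,guard=6));st("at")
    eoat.set_gripper(0,f);s=st("grip")
    if s["gripper_width"]<.03: print("MISS");return
    bot.servo_line(cmd(g(B+[0,0,.2]),R),rate=.15);s=st("up")
    if s["gripper_width"]<.03: print("LOST");return
    R2=rplace(R,u,CX)
    # grasp point sits 4 mm off the axis on the -v side; grasp height above base ~29 mm
    P=W(xc-.004,yc,.006+.029)
    bot.reach(cmd(g(P+[0,0,.14],R2),R2),R2);st("above")
    c=camera("scene");cv2.imwrite(f"pics/place{i}.png",c["img"])
    bot.servo_line(cmd(g(P+[0,0,.02],R2),R2),rate=.12)
    print("touch",bot.servo_line(cmd(g(P-[0,0,.008],R2),R2),rate=.03,guard=3));st("down")
E
python3 - <<'E'
from pick import *
go(0,.075)
E
```

```text
bottle [0.537 0.214 0.024] [-0.176  0.984  0.   ] 0.04402283105940694
guard False False
at t34.8 tcp [0.541 0.194 0.009] F [-0.077  0.727  0.207] w0.0615 g0.0
grip t35.3 tcp [0.541 0.193 0.009] F [-0.866  1.36   1.233] w0.0399 g25.0
up t36.8 tcp [0.54  0.193 0.207] F [ 0.044 -0.127 -1.643] w0.0398 g25.0
above t37.9 tcp [ 0.599 -0.065  0.153] F [ 0.019 -0.187 -0.278] w0.0400 g25.0
touch True
down t39.8 tcp [ 0.599 -0.066  0.012] F [1.302 1.118 0.746] w0.0399 g25.0
```

```bash
python3 - <<'E'
from h import *
eoat.set_gripper(.056);s=st("open")
d=np.array(s["tcp_rot"])[:,2];p=np.array(s["tcp_pos"])
bot.servo_line(p-d*.11,rate=.12)
s=st();w=camera("wrist");c=camera("scene");t=camera("top")
cv2.imwrite("pics/m7.png",np.hstack([cv2.resize(w["img"],(400,300)),cv2.resize(c["img"][80:290,120:400],(400,300))]))
for n in("top","scene","wrist"): print(n,spotter.place_of(n,"bottle1_center"))
E
```

```text
open t40.4 tcp [ 0.598 -0.066  0.012] F [ 0.246  0.289 -0.335] w0.0560 g0.0
 t41.4 tcp [ 0.534 -0.065  0.101] F [-0.71   0.23  -0.617] w0.0560 g0.0
top [{'centre': [129.4, 172.0], 'conf': 0.75}, {'centre': [255.2, 206.3], 'conf': 0.54}]
scene [{'centre': [427.0, 184.9], 'conf': 0.71}]
wrist [{'centre': [276.6, 194.8], 'conf': 0.65}]
```

View pics/m7.png

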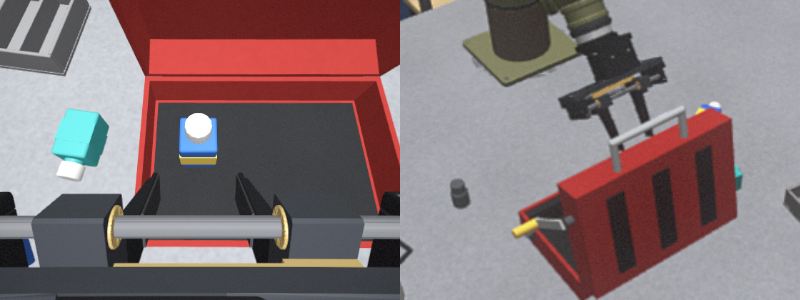

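Wrist view: bottle A stands upright on the case floor at (198,140), cap up. Next is bottle B.

```bash
sed -i 's/bs=sorted(bottles(camera("top")),/bs=sorted([b for b in bottles(camera("top")) if b[0][1]>.05],/' pick.py; python3 - <<'E'
from pick import *
p=np.array(readout.observe()["tcp_pos"]);bot.servo_line(p+[-.02,0,.14],rate=.25)
bot.reach([.46,.30,.30],RD)
go(0,-.045)
E
```

```text
bottle [0.466 0.147 0.024] [-0.441  0.898  0.   ] 0.04196470301312504
guard False False
at t46.9 tcp [0.476 0.128 0.009] F [-0.348 -1.003 -0.23 ] w0.0615 g0.0
grip t47.4 tcp [0.475 0.128 0.009] F [-1.013  0.397  0.794] w0.0403 g24.7
up t48.9 tcp [0.475 0.127 0.207] F [-0.639 -0.284 -1.449] w0.0411 g24.7
above t50.2 tcp [ 0.598 -0.185  0.152] F [-0.29   1.234 -0.988] w0.0404 g24.7
touch True
down t52.1 tcp [ 0.599 -0.186  0.013] F [ 1.395 -0.435  1.071] w0.0402 g25.0
```

```bash
python3 - <<'E'
from h import *
eoat.set_gripper(.056);s=st("open")
d=np.array(s["tcp_rot"])[:,2];p=np.array(s["tcp_pos"])
bot.servo_line(p-d*.13,rate=.12)
bot.servo_line(p-d*.13+[-.03,0,.1],rate=.2)
s=st();w=camera("wrist");c=camera("scene");t=camera("top")
cv2.imwrite("pics/m8.png",np.hstack([cv2.resize(w["img"],(400,300)),cv2.resize(c["img"][80:290,120:400],(400,300))]))
for n in("top","scene"): 
    for l in("stay_pin","stay_foot"):print(n,l,spotter.place_of(n,l))
E
```

```text
open t52.7 tcp [ 0.598 -0.186  0.012] F [ 0.24  -0.325 -0.554] w0.0558 g0.0
 t54.6 tcp [ 0.492 -0.185  0.217] F [-0.853 -0.244  0.018] w0.0560 g0.0
top stay_pin [{'centre': [354.2, 205.1], 'conf': 0.68}]
top stay_foot [{'centre': [341.0, 233.2], 'conf': 0.89}]
scene stay_pin [{'centre': [206.0, 240.2], 'conf': 0.5}]
scene stay_foot [{'centre': [200.8, 243.1], 'conf': 0.55}]
```

View pics/m8.png

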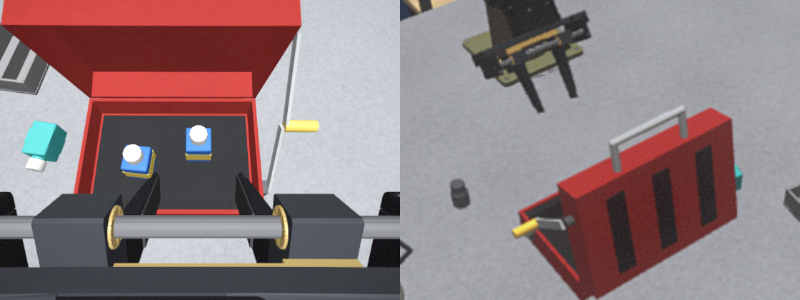

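Wrist view: both bottles stand in the case. A, at (137,158), was knocked aside and rotated slightly but is upright. The pin is at (302,126) with the stay still locked. I locate A and the pin precisely, then break the stay.

```bash
python3 - <<'E'
from h import *
s=readout.observe();w=camera("wrist");t=camera("top");c=camera("scene")
for q in((132,153),(198,134)): print("cap",toC(onz(w,np.array(q)*1.4,.086,s)))
def yel(c,box):
    h=cv2.cvtColor(c["img"],cv2.COLOR_BGR2HSV);k=((h[...,0]>20)&(h[...,0]<34)&(h[...,1]>130)&(h[...,2]>90)).astype(np.uint8)
    m=np.zeros_like(k);x0,y0,x1,y1=box;m[y0:y1,x0:x1]=1;q=np.argwhere(k&m)[:,::-1].astype(np.float32);r=cv2.minAreaRect(q);return r
rs=[]
for cc,ss,b in((w,s,(390,150,470,200)),(t,None,(335,190,375,220)),(c,None,(180,220,220,255))):
    r=yel(cc,b);print(r);rs.append(ray(cc,r[0],ss))
P=tri(rs);print("pin",toC(P),[np.linalg.norm((np.eye(3)-np.outer(d,d))@(P-e)) for e,d in rs])
print("wt",toC(tri(rs[:2])))
F=tri([ray(t,(341.5,233.2)),ray(c,(201.5,244.5))]);print("foot",toC(F))
R=RD
for k in(0,1,2,3):
    pass
v=toC(P)-toC(F);print(np.hypot(v[0],v[2]),np.degrees(np.arctan2(v[2],v[0])))
E
```

```text
cap [-0.015  0.048  0.086]
cap [ 0.014 -0.045  0.086]
((419.42706298828125, 182.10305786132812), (47.85394287109375, 11.409717559814453), 10.840304374694824)
((351.5, 205.5), (5.0, 15.0), 90.0)
((207.40000915527344, 239.20001220703125), (6.2017364501953125, 17.3648624420166), 60.2551155090332)
pin [ 0.006 -0.177  0.123] [np.float64(0.0028981107572104456), np.float64(0.0031322742534309264), np.float64(0.0009348929854467946)]
wt [ 0.011 -0.181  0.108]
foot [-0.053 -0.166  0.046]
0.0969463193758019 52.528486542701515
```

```bash
cat > push.py <<'E'
from h import *
ti=np.radians(15)
d=-np.cos(ti)*CZ+np.sin(ti)*CY
RP=np.column_stack([np.cross(CX,d),CX,d])
foot=np.array([-.052,.043]);rr=.108
def tip(x,y,z): return cmd(W(x,y,z)-.017*d,RP)
def pin(a): return foot+rr*np.array([np.cos(a),np.sin(a)])
A0=np.radians(53.5)
E
python3 - <<'E'
from push import *
p=np.array(readout.observe()["tcp_pos"])
eoat.set_gripper(0,25)
x,z=pin(A0)
print(bot.inverse_kinematics(tip(x,-.18,z+.1),RP))
bot.servo_line([p[0]-.06,p[1],.30],rate=.25)
bot.reach(tip(x-.06,-.24,z+.13),RP)
bot.servo_line(tip(x,-.18,z+.06),rate=.2);st()
print(bot.servo_line(tip(x,-.18,z-.004),rate=.03,guard=2.5));s=st("contact")
tp=toC(np.array(s["tcp_pos"])-TL*d+.017*d);print("tip",tp,"pin est",x,z)
o=[cv2.resize(camera(n)["img"][a:b,e:f],(400,300)) for n,a,b,e,f in(("scene",170,290,140,300),("top",150,270,270,430))]
cv2.imwrite("pics/m9.png",np.hstack(o))
E
```

```text
[-0.677  0.238  1.488  0.204  1.581 -0.688]
 t58.7 tcp [ 0.584 -0.319  0.184] F [-0.221  0.51   0.506] w0.0006 g0.0
False
contact t61.0 tcp [ 0.584 -0.319  0.119] F [ 0.392  0.913 -0.202] w0.0005 g0.0
tip [ 0.012 -0.18   0.126] pin est 0.012240860969144875 0.12981654094665945
```

View pics/m9.png

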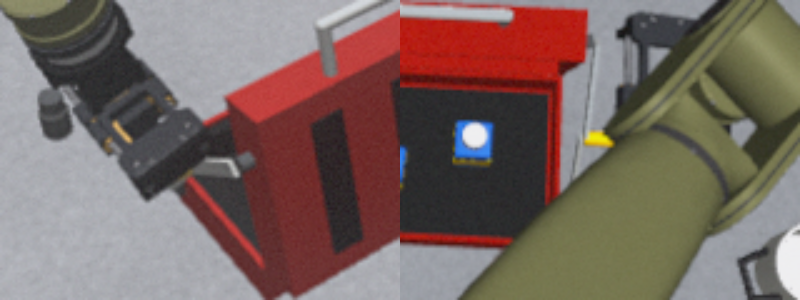

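The gripper hides the pin in both views and there has been no contact yet. I continue the slow guarded descent.

```bash
python3 - <<'E'
from push import *
x,z=pin(A0)
print(bot.servo_line(tip(x,-.18,.098),rate=.02,guard=2.5));s=st("contact")
tp=toC(np.array(s["tcp_pos"])-TL*d+.017*d);print("tip",tp)
w=camera("wrist");h=cv2.resize(w["img"][120:420,130:430],(600,600));cv2.imwrite("pics/w10.png",h)
E
```

```text
True
contact t61.7 tcp [ 0.585 -0.319  0.112] F [ 1.922 -0.018  3.662] w0.0005 g1.5
tip [ 0.013 -0.18   0.119]
```

View pics/w10.png

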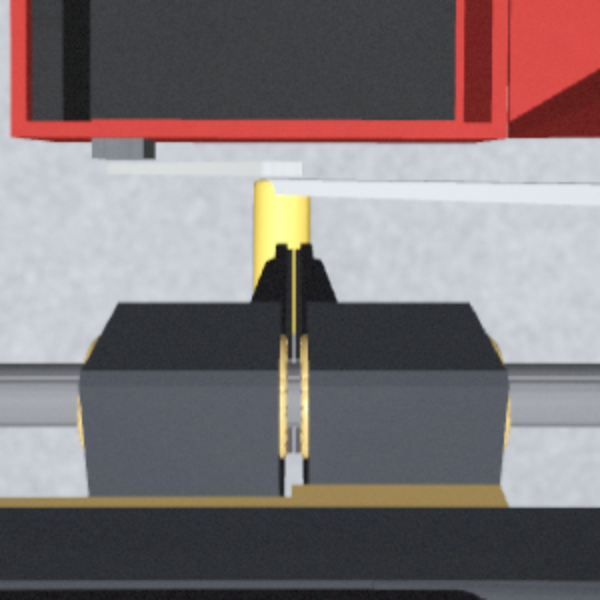

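Contact: the tip sits on the yellow pin at (281,215), slightly towards the hinge of its centreline, with the links still nearly in line. The contact is about 10 mm lower than triangulated, so I check the pin against its apparent width in this view.

```bash
python3 - <<'E'
from push import *
s=st();w=camera("wrist");A=pose(w,s)
for px in((270.5,225),(270.5,212)):
    e,r=ray(w,px,s);zc=r@A[1][:,2]
    print([ (Z,toC(e+r*Z/zc)) for Z in(.185,.19,.196,.203)])
e,r=ray(w,(192,195),s);zc=r@A[1][:,2];print("foot-ish",[toC(e+r*t) for t in((.043-e[2])/r[2],(.03-e[2])/r[2])])
c=camera("scene");print(spotter.place_of("scene","stay_pin"),spotter.place_of("scene","handle"))
print([proj(c,[W(x,-.181,z)]) for x,z in((.0095,.109),(.0122,.13),(.034,.108))])
print([proj(c,[bar(t)]) for t in(1.25,1.3,1.38)])
E
```

```text
t61.7 tcp [ 0.585 -0.319  0.112] F [ 1.95  -1.093  3.672] w0.0008 g1.5
[(0.185, array([ 0.009, -0.164,  0.133])), (0.19, array([ 0.009, -0.164,  0.128])), (0.196, array([ 0.009, -0.165,  0.122])), (0.203, array([ 0.009, -0.165,  0.115]))]
[(0.185, array([ 0.009, -0.157,  0.133])), (0.19, array([ 0.009, -0.157,  0.128])), (0.196, array([ 0.009, -0.157,  0.122])), (0.203, array([ 0.009, -0.157,  0.115]))]
foot-ish [array([-0.054, -0.146,  0.043]), array([-0.057, -0.145,  0.03 ])]
[] [{'centre': [290.6, 170.7], 'conf': 0.64}]
[array([[206.992, 245.446]]), array([[206.484, 239.779]]), array([[212.776, 252.553]])]
[array([[284.422, 161.925]]), array([[287.846, 164.198]]), array([[293.479, 168.411]])]
```

```bash
python3 - <<'E'
from push import *
a0=np.radians(53);x0,z0=.0105,.119
for k in range(1,8):
    a=a0-k*.0067/.108
    D=rr*np.array([np.cos(a)-np.cos(a0),np.sin(a)-np.sin(a0)])
    bot.servo_line(tip(x0+D[0],-.18,z0+D[1]),rate=.03);s=st("%d"%k)
for n in("scene","top"): 
    camera(n)
    for l in("handle","stay_pin"):print(n,spotter.place_of(n,l))
w=camera("wrist");c=camera("scene")
print([(t,proj(c,[bar(t)])) for t in(1.1,1.2,1.25,1.3)])
cv2.imwrite("pics/m11.png",np.hstack([cv2.resize(w["img"],(400,300)),cv2.resize(c["img"][80:290,120:400],(400,300))]))
E
```

```text
1 t62.2 tcp [ 0.589 -0.319  0.108] F [3.091 0.356 4.752] w0.0007 g2.6
2 t62.6 tcp [ 0.593 -0.319  0.103] F [ 2.829 -1.201  3.589] w0.0005 g1.9
3 t63.0 tcp [ 0.597 -0.319  0.098] F [ 0.679 -0.113  3.236] w0.0003 g1.3
4 t63.4 tcp [ 0.601 -0.319  0.092] F [ 1.013 -0.138  0.73 ] w0.0005 g0.5
5 t63.7 tcp [ 0.606 -0.319  0.087] F [0.114 0.09  0.523] w0.0006 g0.3
6 t64.1 tcp [ 0.61  -0.319  0.082] F [-0.793 -0.717  1.274] w0.0008 g0.5
7 t64.5 tcp [ 0.613 -0.319  0.076] F [-1.459 -0.134  2.087] w0.0005 g0.7
scene [{'centre': [282.1, 158.5], 'conf': 0.92}]
scene []
top [{'centre': [286.8, 170.1], 'conf': 0.58}]
top [{'centre': [348.1, 197.4], 'conf': 0.56}]
[(1.1, array([[274.699, 156.785]])), (1.2, array([[281.083, 159.933]])), (1.25, array([[284.422, 161.925]])), (1.3, array([[287.846, 164.198]]))]
```

View pics/m11.png

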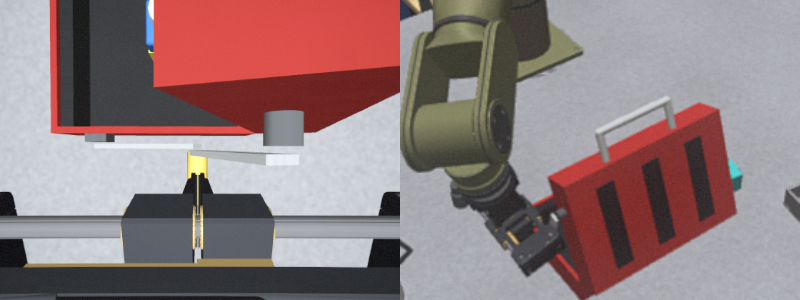

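The stay is broken: contact force collapsed at step 4 and the handle reads about 1.2 rad. I retreat, measure the lid angle and grasp the handle again.

```bash
python3 - <<'E'
from push import *
from scipy.optimize import minimize_scalar
p=np.array(readout.observe()["tcp_pos"])
bot.servo_line(p-d*.04-.02*CY,rate=.08)
bot.servo_line(p-d*.25-.06*CY,rate=.2)
bot.reach(cmd(bar(1.2)+[-.10,-.02,.14]),RD);s=st()
c=camera("scene");hs=spotter.place_of("scene","handle")
w=camera("wrist");hw=spotter.place_of("wrist","handle");print(hs,hw)
f=lambda cc,px,ss:minimize_scalar(lambda t:np.sum((proj(cc,[bar(t)],ss)[0]-px)**2),bounds=(.8,1.4),method="bounded")
if hs: r=f(c,hs[0]["centre"],None);print("scene th",r.x,r.fun**.5)
if hw: r=f(w,hw[0]["centre"],s);print("wrist th",r.x,r.fun**.5)
i=w["img"].copy()
for t in(1.1,1.2,1.3): 
    q=proj(w,[bar(t)-.06*CY,bar(t)+.06*CY],s).round().astype(int).tolist();cv2.line(i,q[0],q[1],(255,255,0),1)
cv2.imwrite("pics/w12.png",i)
E
```

```text
t68.1 tcp [ 0.515 -0.162  0.396] F [-0.388 -0.614 -0.189] w0.0004 g0.0
[{'centre': [283.3, 161.4], 'conf': 0.84}] []
scene th 1.2344758410542749 0.14460061041347025
```

View pics/w12.png

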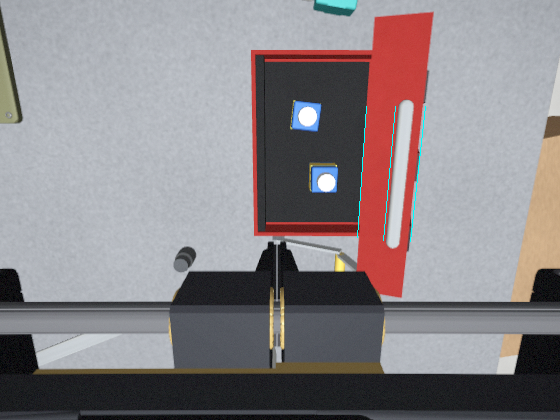

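Wrist view: both bottles stand upright at (307,115) and (326,181). The bar at (400,170) lies between the 1.2 and 1.3 rad lines, so the lid is at about 1.235 rad, matching the scene estimate. I grasp it from above and lower.

```bash
python3 - <<'E'
from h import *
th=1.235
eoat.set_gripper(.040,25)
line(bar(th)+[0,0,.08],RD,rate=.2)
print(line(bar(th)+G,RD,rate=.08,guard=6));st("at")
eoat.set_gripper(0,25);s=st("grip")
if s["gripper_width"]>.008:
    for t in np.arange(1.15,.84,-.1):
        line(bar(t)+G,rate=.06);s=st("th%.2f"%t)
        if s["gripper_width"]<.0075 or np.linalg.norm(s["force"])>35: print("STOP");break
E
```

```text
False
at t71.1 tcp [ 0.624 -0.141  0.258] F [ 0.077 -0.605 -0.704] w0.0398 g0.0
grip t71.7 tcp [ 0.623 -0.141  0.257] F [-1.504 -0.265  0.745] w0.0112 g25.0
th1.15 t72.2 tcp [ 0.603 -0.141  0.252] F [-0.699  1.025  2.755] w0.0110 g25.0
th1.05 t72.7 tcp [ 0.58  -0.141  0.244] F [-1.381  0.871  0.469] w0.0113 g25.0
th0.95 t73.3 tcp [ 0.558 -0.141  0.234] F [-0.545  2.159 -0.86 ] w0.0114 g25.0
th0.85 t73.8 tcp [ 0.538 -0.141  0.222] F [-1.7    3.023 -0.213] w0.0116 g25.0
```

```bash
python3 - <<'E'
from h import *
for t in list(np.arange(.75,.09,-.1))+[.08,.04,.015,0,-.01]:
    line(bar(t)+G,rate=.06 if t>.2 else .03);s=st("th%.3f"%t)
    if s["gripper_width"]<.0075 or np.linalg.norm(s["force"])>30: print("STOP");break
c=camera("scene");cv2.imwrite("pics/s13.png",c["img"]);print(spotter.place_of("scene","handle"),proj(c,[bar(0),bar(.05)]))
E
```

```text
th0.750 t74.4 tcp [ 0.519 -0.141  0.209] F [-1.288  5.215 -0.101] w0.0113 g25.0
th0.650 t74.9 tcp [ 0.501 -0.141  0.193] F [-1.341  4.157 -2.819] w0.0111 g25.0
th0.550 t75.4 tcp [ 0.485 -0.141  0.176] F [ 0.113  3.621 -3.54 ] w0.0114 g25.0
th0.450 t76.0 tcp [ 0.471 -0.141  0.157] F [ 1.637  2.87  -3.405] w0.0110 g25.0
th0.350 t76.5 tcp [ 0.459 -0.141  0.136] F [ 3.06   2.808 -3.931] w0.0113 g25.0
th0.250 t77.1 tcp [ 0.448 -0.141  0.115] F [ 4.331  1.727 -4.396] w0.0115 g25.0
th0.150 t78.0 tcp [ 0.44  -0.141  0.093] F [ 2.175  2.604 -4.058] w0.0113 g25.0
th0.080 t78.7 tcp [ 0.436 -0.141  0.077] F [ 1.6    3.331 -4.189] w0.0115 g25.0
th0.040 t79.2 tcp [ 0.434 -0.141  0.068] F [ 3.342  0.933 -3.481] w0.0115 g25.0
th0.015 t79.5 tcp [ 0.433 -0.141  0.062] F [ 2.408  1.983 -4.051] w0.0114 g25.0
th0.000 t79.8 tcp [ 0.433 -0.141  0.059] F [ 1.337  3.21  -0.689] w0.0118 g25.0
th-0.010 t80.0 tcp [ 0.433 -0.141  0.059] F [-4.475  4.965 12.063] w0.0110 g25.0
[{'centre': [238.1, 183.5], 'conf': 0.61}] [[239.861 183.755]
 [239.967 180.723]]
```

```bash
python3 - <<'E'
from h import *
line(bar(0)+G,rate=.05)
eoat.set_gripper(.034)
line(bar(0)+[0,0,.1],rate=.1)
bot.reach([.40,-.141,.30],RD);bot.pause(.5);st()
c=camera("scene");cv2.imwrite("pics/s14.png",cv2.resize(c["img"][80:290,100:460],(800,467)))
E
```

```text
t83.3 tcp [ 0.4   -0.141  0.3  ] F [ 0.436  0.423 -0.406] w0.0340 g0.0
```

View pics/s14.png

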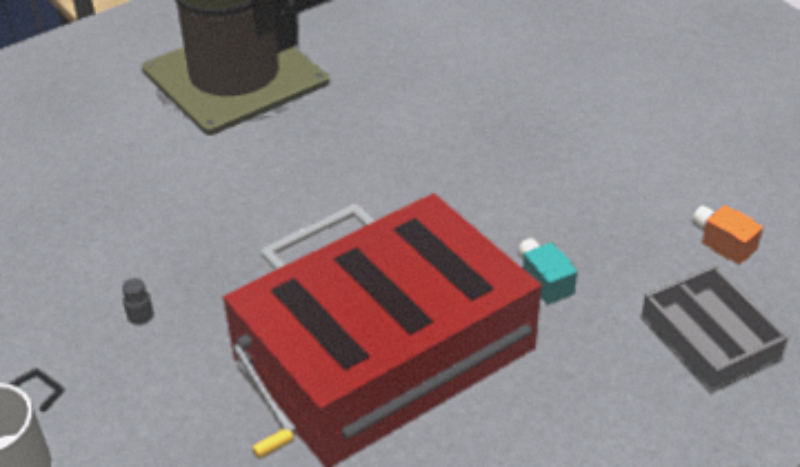

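The lid is fully shut at (380,300), the socket (137,300), weights (715,330) and pot are where they were, and no blue bottles remain on the bench.

```bash
python3 -c "
from h import *
print(bot.sign_off())"
```

```text
the job is handed in; nothing more can be done
None
```

I handed the job in at about 83 s: the lid is shut over the two blue bottles present, both last seen standing upright just before I lowered it, and the other things on the bench look untouched; sign-off gave no verdict.

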